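Put the reagents away by kind

ROBOT

A 7-joint arm with a two-finger parallel gripper is mounted at the origin on the work surface. World frame = base frame: x ahead of the robot, y to its left, z up, the work surface at z = 0. Lengths are in m, angles in rad, forces in N, time in s.
With the tool pointing down it reaches from about 0.4 to 0.85 m from the base axis. Payload 10.4 kg.
Tool frame: the origin (TCP) lies on the mounting face of the last link; the fingertips stand r.tips_ahead ahead of it and the grasp point (between the pads) lies 164 mm ahead of it (r.tips_ahead is the distance from the TCP to the fingertips, in m); z points along the fingers, y is the line along which they close (so a half turn about z gives the same grasp; the last joint's range is limited). The gripper opens to 87 mm and grips with 3 to 60 N. Pads are 19 mm wide; open, the fingers measure 117 mm over their backs; the gripper's body (75 mm by 190 mm) begins 51 mm behind the grasp point.
Start: joints at [-1.349, 0.332, -0.065, 1.46, 0.022, 1.35, -0.088], TCP at [0.151, 0.606, 0.405] pointing down, gripper open.
Joint ranges: [-2.6, 2.6], [-0.5, 2.12], [-1.47, 1.34], [0.16, 2.42], [-1.27, 4.41], [0.06, 2.06], [-2.6, 2.6]. Speed limits (rad/s): [2.22, 2.22, 2.79, 2.79, 3.14, 3.14, 3.14].

INTERFACE

Orientations are given as a unit quaternion [x, y, z, w].
In Python, from bench import telemetry, imaging, job, r gives the robot as it stands.
- The arm moves only by the tool move_arm, never from a script. Its argument "steps" is a list of rows, each an object of numbers: "dx", "dy", "dz": the shift along the tool's x, y, z in cm; "spin": the turn about the tool's z in rad. In form: [{"dx": .., "dy": .., "dz": .., "spin": ..}, ...]. A call has 1 to 12 rows; each row shifts and turns the commanded pose from where the row before left it, along the tool's axes as they then stand; what a row does not reach is not made up. A row lasts 1/10 s, in which the tool goes at most 50 mm and 8.59 degrees, less where a joint would pass 70% of its speed; a pose out of reach is approached as far as the arm can. A call with a gripper value outside its range is refused whole. "claw" is the finger opening in cm, from 0 to 8.7, set as the call begins (left out, the last holds). The fingers move at their own pace and stop on an object; "squeeze" is the grip in N (left out, the last holds). Time passes only in rows, so rows that do not move let the fingers close. It gives the time, the measured TCP pose, the force, the opening and the grip force at its end, in the units of the state.
- telemetry.read_state(): the state, without advancing time (a new reading comes with each control period).
- imaging.camera(name): name is "scene" or "side" or "wrist"; returns a dict with "img" (420x560x3 uint8, red, green, blue), "camera_matrix" (3x3 intrinsics, pixels), "R" (3x3) and "t" (3): a world point X has camera coordinates R X + t. Camera axes: x right, y down, z forward; pixel columns grow to the right and rows downward; lengths in m; the calibration is good to about 2 mm. A picture is of the moment at which its call begins. There is no depth.
- job.close_job(): hands the job in; it is judged then, once.
The state is a dict: "time": time; "joint_positions": joint angles; "joint_vel": joint speeds; "joint_torque": joint torques, N m; "ee_pos": TCP position; "eef_rot": TCP orientation; "ft_force": force on the tool from outside, world axes, zero at the start; "torque": the same for the moment, N m; "width": finger opening in m; "grip_force": force on a finger pad.
Only numpy, scipy, OpenCV 4.12 (cv2) and the standard library are available. Lean on these libraries where they do the work, as an engineer would, in place of code of your own. Each camera call takes 0.05 s, during which the arm holds its last target. There are 200 camera calls.

TASK

Put the four brown reagent containers that stand loose on the bench away: each goes, standing upright on the floor of a free bay, into the tray that already holds one of its own kind (wide jars with the jar, the slim vial with the vial, the rectangular pack with the pack), one to a bay. The three containers already stored must end up still standing in their own bays.

Things in the scene. Friction and masses are not known exactly. Their poses are not given: they have to be found in the camera images.
- jar_a: wide short reagent jar: brown plastic cylinder with a black cap of the same diameter on its top 15 mm; 42 mm diameter, 55 mm high. Origin: centre of its underside, z up along its axis; stands upright. About 40 to 85 g. One of two identical loose ones standing on the bench.
- jar_b: wide short reagent jar: brown plastic cylinder with a black cap of the same diameter on its top 15 mm; 42 mm diameter, 55 mm high. Origin: centre of its underside, z up along its axis; stands upright. About 40 to 85 g. One of two identical loose ones standing on the bench.
- vial: slim reagent vial: brown plastic cylinder with a black cap of the same diameter on its top 15 mm; 26 mm diameter, 65 mm high. Origin: centre of its underside, z up along its axis; stands upright. About 25 to 50 g. The loose one, standing on the bench.
- pack: reagent pack: rectangular brown plastic block, 50 mm long (its x), 28 mm wide (its y), 55 mm high, with two round black caps (20 mm diameter) 6 mm high side by side on top, so 61 mm overall. Origin: centre of its underside, z up; stands upright. About 55 to 115 g. The loose one, standing on the bench at any yaw.
- tray_jars: light grey plastic tray fixed to the bench, 82 mm (its x) by 200 mm (its y) and 18 mm high, floor and walls 5 mm thick. Two dividers make three bays in a row along its y, each 72 mm (x) by 60 mm (y) inside, bay centres at y = -65, 0 and +65 mm. Origin: centre of its underside, z up. The three trays are alike and differ only in what they already hold; this one holds a jar in its +y bay; its other two bays are free.
- tray_vials: light grey plastic tray fixed to the bench, 82 mm (its x) by 200 mm (its y) and 18 mm high, floor and walls 5 mm thick. Two dividers make three bays in a row along its y, each 72 mm (x) by 60 mm (y) inside, bay centres at y = -65, 0 and +65 mm. Origin: centre of its underside, z up. The three trays are alike and differ only in what they already hold; this one holds a vial in its -y bay; its other two bays are free.
- tray_packs: light grey plastic tray fixed to the bench, 82 mm (its x) by 200 mm (its y) and 18 mm high, floor and walls 5 mm thick. Two dividers make three bays in a row along its y, each 72 mm (x) by 60 mm (y) inside, bay centres at y = -65, 0 and +65 mm. Origin: centre of its underside, z up. The three trays are alike and differ only in what they already hold; this one holds a pack in its middle bay; its two outer bays are free.
- stored_jar: wide short reagent jar: brown plastic cylinder with a black cap of the same diameter on its top 15 mm; 42 mm diameter, 55 mm high. Origin: centre of its underside, z up along its axis; stands upright. About 40 to 85 g. This one is already stored, in the +y bay of tray_jars; loose, not fixed.
- stored_vial: slim reagent vial: brown plastic cylinder with a black cap of the same diameter on its top 15 mm; 26 mm diameter, 65 mm high. Origin: centre of its underside, z up along its axis; stands upright. About 25 to 50 g. This one is already stored, in the -y bay of tray_vials; loose, not fixed.
- stored_pack: reagent pack: rectangular brown plastic block, 50 mm long (its x), 28 mm wide (its y), 55 mm high, with two round black caps (20 mm diameter) 6 mm high side by side on top, so 61 mm overall. Origin: centre of its underside, z up; stands upright. About 55 to 115 g. This one is already stored, in the middle bay of tray_packs, its length roughly along the tray's x; loose, not fixed.

How it is judged:
By the outcome, as a careful person would: the job done as asked, in the order asked, and still so for the second after the job is handed in, with the robot touching nothing.
It also fails if it takes over 109 s, if anything falls off the work surface, if the arm or the gripper's body presses on something with over 40 N, if the wrist force passes 120 N, or if a joint passes its speed limit or range.

## Working session

There is one attempt and no reset: what is moved stays moved. The work goes in short steps, Python scripts to look and compute and a tool call to move; the robot and the scene stay as the last step left them, time stands still between calls to the robot, and variables do not carry over. Pictures are saved under pics/ and viewed, at most 14 in all, crops included, and the job is handed in when it is done.

Besides the shell and the picture viewer there is one more tool, called by a JSON object that holds its "api" and its "payload". move_arm: Moves the arm, as the interface text tells. Its arguments: {"type":"object","properties":{"steps":{"type":"array","items":{"type":"object","properties":{"dx":{"type":"number"},"dy":{"type":"number"},"dz":{"type":"number"},"spin":{"type":"number"}}}},"claw":{"type":"number"},"squeeze":{"type":"number"}},"required":["steps"]}

```bash
mkdir -p pics; ls
python3 - <<'E'
from bench import telemetry, imaging, job, r
import cv2
s=telemetry.read_state()
for k in("time","ee_pos","eef_rot","width","ft_force"):print(k,s[k])
print(r.tips_ahead)
for n in("scene","side","wrist"):
    c=imaging.camera(n); cv2.imwrite(f"pics/{n}0.png",c["img"][:,:,::-1]); print(n,c["camera_matrix"].tolist(),(-c["R"].T@c["t"]).round(3), c["R"].round(3).tolist())
E
```

```text
pics
time 0.0
ee_pos [0.15143172 0.60623584 0.40395481]
eef_rot [ 1.22103796e-01  9.92517074e-01 -7.18388497e-04 -6.46304622e-05]
width 0.0866436900944019
ft_force [ 0.84354265  1.16867929 -0.31190476]
0.1822
scene [[418.4469699333537, 0.0, 281.2265041958829], [0.0, 418.4469699333537, 212.59818083788267], [0.0, 0.0, 1.0]] [ 1.031 -0.398  1.011] [[0.667, 0.745, -0.011], [0.615, -0.559, -0.556], [-0.421, 0.364, -0.831]]
side [[424.56250508816623, 0.0, 283.7459570236762], [0.0, 424.56250508816623, 210.27035346866498], [0.0, 0.0, 1.0]] [ 0.034 -0.627  0.55 ] [[0.779, -0.626, -0.01], [-0.332, -0.399, -0.855], [0.531, 0.67, -0.519]]
wrist [[372.96750882117385, 0.0, 285.44339226760883], [0.0, 372.96750882117385, 212.13808544390548], [0.0, 0.0, 1.0]] [0.071 0.627 0.383] [[0.242, 0.97, -0.001], [0.925, -0.23, 0.303], [0.294, -0.074, -0.953]]
```

View pics/scene0.png

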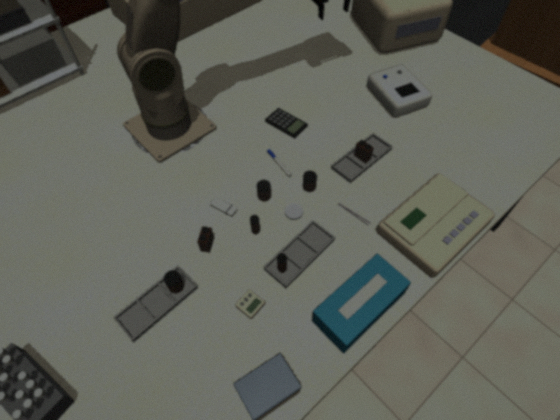

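View pics/side0.png

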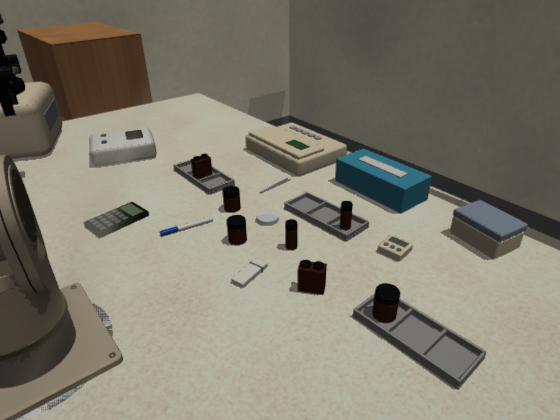

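The scene view shows the loose jars at about (264,190) and (310,181), the vial at (255,224) and the pack at (206,239). The jar tray is at (155,302), the vial tray at (300,253) and the pack tray at (362,157). The side view shows loose jars at (232,199) and (237,230), the vial at (291,235), the pack at (312,277), and trays at (417,335) jars, (325,214) vials and (204,174) packs.

```bash
cat > h.py <<'E'
import cv2, numpy as np
from bench import telemetry, imaging
def ray(c,p):
    d=c["R"].T@np.linalg.inv(c["camera_matrix"])@np.array([p[0],p[1],1.]); return -c["R"].T@c["t"], d/np.linalg.norm(d)
def plane(c,p,z):
    o,d=ray(c,p); return o+d*(z-o[2])/d[2]
def tri(cs,ps):
    A=np.zeros((3,3));b=np.zeros(3);L=[]
    for c,p in zip(cs,ps):
        o,d=ray(c,p);M=np.eye(3)-np.outer(d,d);A+=M;b+=M@o;L.append((M,o))
    X=np.linalg.solve(A,b); return X,max(np.linalg.norm(M@(X-o)) for M,o in L)
def comp(mask,p,rad=6):
    n,l,st,ce=cv2.connectedComponentsWithStats(mask.astype(np.uint8))
    w=l[p[1]-rad:p[1]+rad+1,p[0]-rad:p[0]+rad+1]; w=w[w>0]
    if not len(w): return None
    i=np.bincount(w).argmax(); return l==i
E
cat > m.py <<'E'
from h import *
cs=[imaging.camera("scene"),imaging.camera("side")]
S={"jarA":((264,190),(237,230)),"jarB":((310,181),(232,199)),"vial":((255,224),(291,235)),"pack":((206,239),(312,277)),"sjar":((174,281),(386,303)),"svial":((282,263),(346,215)),"spack":((364,151),(202,166))}
S2={"tj":((155,302),(417,335)),"tv":((300,253),(325,214)),"tp":((362,157),(204,174))}
vis=[c["img"].copy() for c in cs]
for c,t in zip(cs,((45,),(45,))):
    im=c["img"].astype(int); h=cv2.cvtColor(c["img"],cv2.COLOR_RGB2HSV)
    c["dark"]=im[...,1]<48; bg=cv2.medianBlur(c["img"][...,1],91).astype(float) if False else None
    g=c["img"][...,1]; big=cv2.morphologyEx(g,cv2.MORPH_CLOSE,np.ones((61,61),np.uint8)); big=cv2.blur(big,(61,61))
    c["grey"]=(g<0.72*big)
for k,(a,b) in S.items():
    ms=[comp(c["dark"],p) for c,p in zip(cs,(a,b))]
    ps=[]
    for m,v in zip(ms,vis):
        y,x=np.nonzero(m); ps.append((x.mean(),y.mean())); v[m]=(255,0,0)
    X,e=tri(cs,ps); print(k,[int(m.sum()) for m in ms],np.round(ps,1).tolist(),X.round(4),round(e,4))
for k,(a,b) in S2.items():
    for c,p,v in zip(cs,(a,b),vis):
        m=comp(c["grey"],p,12); v[m&~c["dark"]]=(0,255,0)
        y,x=np.nonzero(m&~c["dark"])
        hull=cv2.convexHull(np.c_[x,y].astype(np.float32))[:,0]
        P=np.array([plane(c,q,.018)[:2] for q in hull],np.float32)*1000
        print(k,int(m.sum()),cv2.minAreaRect(P))
cv2.imwrite("pics/vis.png",np.vstack([vis[0][90:350,90:450],vis[1][120:390,140:500]])[:,:,::-1])
E
python3 m.py
```

```text
jarA [230, 500] [[263.6, 190.1], [236.4, 229.6]] [0.4379 0.0496 0.027 ] 0.0012
jarB [221, 393] [[309.3, 180.8], [231.0, 198.5]] [0.5034 0.1727 0.028 ] 0.0016
vial [127, 317] [[254.7, 224.3], [291.0, 234.4]] [ 0.5142 -0.0477  0.032 ] 0.0012
pack [287, 847] [[205.5, 239.0], [311.4, 276.9]] [ 0.4582 -0.1756  0.0276] 0.0012
sjar [361, 912] [[173.9, 281.1], [386.2, 303.0]] [ 0.508  -0.3109  0.0317] 0.0002
svial [176, 379] [[281.6, 262.2], [345.1, 214.6]] [ 0.6539 -0.0726  0.0384] 0.0014
spack [308, 421] [[363.3, 151.2], [201.5, 166.3]] [0.5349 0.3753 0.0328] 0.0017
tj 2677 ((516.7590942382812, -373.9836730957031), (95.00874328613281, 199.6219482421875), 4.193403244018555)
tj 6039 ((512.8451538085938, -370.22735595703125), (122.19094848632812, 213.13819885253906), 3.115663528442383)
tv 2152 ((657.2372436523438, -12.066917419433594), (86.47315979003906, 204.18927001953125), 4.889887809753418)
tv 2186 ((661.6624145507812, -12.999786376953125), (145.83778381347656, 216.41188049316406), 4.709320068359375)
tp 1455 ((537.3949584960938, 363.8500061035156), (96.53992462158203, 210.20541381835938), 1.7895827293395996)
tp 1809 ((517.74462890625, 312.718505859375), (373.75213623046875, 125.62144470214844), 80.93919372558594)
```

View pics/vis.png

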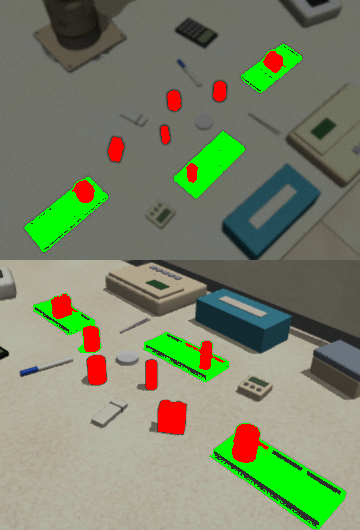

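View pics/wrist0.png

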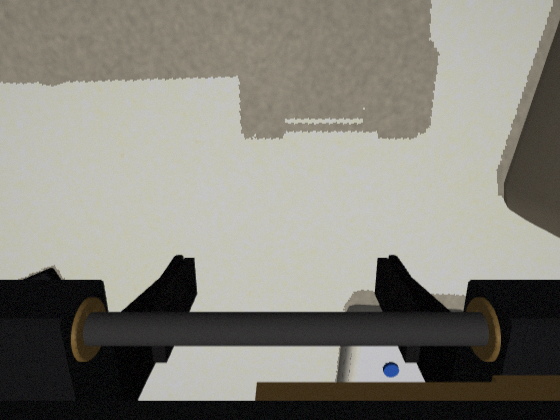

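Container triangulations agree (heights within 1–5 mm of half-height, residual under 2 mm). The overlay masks are clean on the containers; the trays are good in the scene view to a few mm. The wrist view shows the bench between the open fingers at (285,180). Now turning the tool so the fingers close along world x.

{"api": "move_arm", "payload": {"steps": [{"spin": 0.148},{"spin": 0.148},{"spin": 0.148},{"spin": 0.148},{"spin": 0.148},{"spin": 0.148},{"spin": 0.148},{"spin": 0.148},{"spin": 0.14}]}}

```text
$.steps[0]: bad value
```

```bash
cat >> h.py <<'E'
def to(x,y,zg,yaw=None):
    """tool shift (cm) in present tool frame to put grasp point at x,y,zg; yaw = wanted world angle of tool y (deg)"""
    from scipy.spatial.transform import Rotation as Ro
    s=telemetry.read_state(); R=Ro.from_quat(s["eef_rot"]).as_matrix()
    g=np.array(s["ee_pos"])+.164*R[:,2]
    a=np.degrees(np.arctan2(R[1,1],R[0,1]))
    d=R.T@(np.array([x,y,zg])-g)*100
    print("t",round(s["time"],2),"grasp",g.round(4),"yaw_y",round(a,2),"zdir",R[:,2].round(4),"F",np.round(s["ft_force"],1),"w",round(s["width"],4),"grip",np.round(s["grip_force"],1),"-> d",d.round(2),"spin",None if yaw is None else round(np.radians(a-yaw),3))
E
python3 -c "
from h import *
to(.503,.173,.2,0)"
```

```text
t 0.25 grasp [0.1515 0.6062 0.2404] yaw_y 75.97 zdir [-1.e-04 -6.e-04 -1.e+00] F [ 0.1 -0.1 -0.2] w 0.0869 grip 0.0 -> d [-44.61 -33.5    4.06] spin 1.326
```

{"api": "move_arm", "payload": {"steps": [{"dx": 0,"dy": 0,"dz": 0,"spin": 0.148},{"dx": 0,"dy": 0,"dz": 0,"spin": 0.148},{"dx": 0,"dy": 0,"dz": 0,"spin": 0.148},{"dx": 0,"dy": 0,"dz": 0,"spin": 0.148},{"dx": 0,"dy": 0,"dz": 0,"spin": 0.148},{"dx": 0,"dy": 0,"dz": 0,"spin": 0.148},{"dx": 0,"dy": 0,"dz": 0,"spin": 0.148},{"dx": 0,"dy": 0,"dz": 0,"spin": 0.148},{"dx": 0,"dy": 0,"dz": 0,"spin": 0.14}]}}

```text
time: 1.15
ee_pos: [0.1514, 0.6064, 0.4046]
eef_rot: [0.709, 0.706, -0.0, 0.0]
ft_force: [0.8, 0.1, -0.1]
width: 0.0867
grip_force: 0.0
```

```bash
python3 -c "
from h import *
to(.503,.173,.2,0)"
```

```text
t 1.15 grasp [0.1514 0.6063 0.2406] yaw_y -0.23 zdir [-0.e+00 -2.e-04 -1.e+00] F [ 0.8  0.1 -0.1] w 0.0867 grip 0.0 -> d [-43.19  35.33   4.07] spin -0.004
```

{"api": "move_arm", "payload": {"steps": [{"dx": -3.6,"dy": 2.95,"dz": 0,"spin": 0},{"dx": -3.6,"dy": 2.95,"dz": 0,"spin": 0},{"dx": -3.6,"dy": 2.95,"dz": 0,"spin": 0},{"dx": -3.6,"dy": 2.95,"dz": 0,"spin": 0},{"dx": -3.6,"dy": 2.95,"dz": 0,"spin": 0},{"dx": -3.6,"dy": 2.95,"dz": 0.5,"spin": 0},{"dx": -3.6,"dy": 2.95,"dz": 0.5,"spin": 0},{"dx": -3.6,"dy": 2.95,"dz": 0.5,"spin": 0},{"dx": -3.6,"dy": 2.95,"dz": 1,"spin": 0},{"dx": -3.6,"dy": 2.95,"dz": 1,"spin": 0},{"dx": -3.6,"dy": 2.95,"dz": 0.5,"spin": 0},{"dx": -3.6,"dy": 2.9,"dz": 0,"spin": 0}]}}

```text
time: 2.35
ee_pos: [0.5065, 0.1734, 0.3642]
eef_rot: [0.706, 0.708, -0.0, -0.0]
ft_force: [0.2, 0.6, 0.4]
width: 0.0871
grip_force: 0.0
```

```bash
cat > w.py <<'E'
from h import *
import sys
def blob(x,y,zt,name,draw=True):
    c=imaging.camera("wrist"); im=c["img"]
    m=(im.max(2)<60)
    q=c["camera_matrix"]@(c["R"]@np.array([x,y,zt/2])+c["t"]); p=(q[:2]/q[2]).astype(int); print("proj",p)
    cv2.imwrite(f"pics/{name}.png",im[:,:,::-1]); return c,m,p
if __name__=="__main__":
    x,y,z=map(float,sys.argv[1:4]); to(x,y,.2,0); blob(x,y,z,sys.argv[4])
E
python3 w.py .5034 .1727 .055 w1
```

```text
t 2.35 grasp [0.5063 0.1733 0.2002] yaw_y 0.13 zdir [-7.e-04 -1.e-04 -1.e+00] F [0.2 0.6 0.4] w 0.0871 grip 0.0 -> d [-0.06 -0.29  0.02] spin 0.002
proj [281 195]
```

View pics/w1.png

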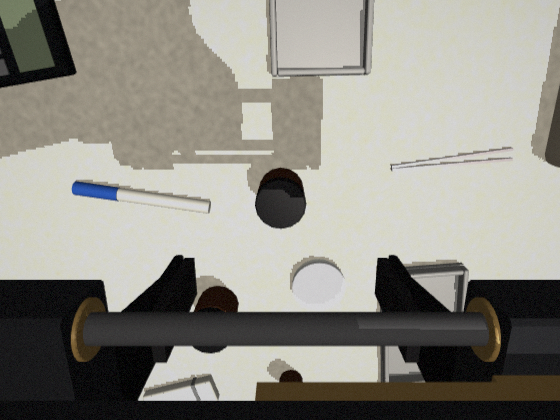

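The wrist view has the jar centred at (281,203), matching the projection, with clear bench for the fingers on both sides. Descending and gripping.

{"api": "move_arm", "payload": {"steps": [{"dx": 0,"dy": -0.3,"dz": 3,"spin": 0},{"dx": 0,"dy": 0,"dz": 4,"spin": 0},{"dx": 0,"dy": 0,"dz": 4,"spin": 0},{"dx": 0,"dy": 0,"dz": 3,"spin": 0},{"dx": 0,"dy": 0,"dz": 2,"spin": 0},{"dx": 0,"dy": 0,"dz": 0,"spin": 0}]}}

```text
time: 3.0
ee_pos: [0.5017, 0.1748, 0.2023]
eef_rot: [0.706, 0.708, -0.002, -0.001]
ft_force: [-0.2, -0.4, 0.6]
width: 0.0869
grip_force: 0.0
```

{"api": "move_arm", "payload": {"steps": [{"dx": 0,"dy": 0,"dz": 0,"spin": 0},{"dx": 0,"dy": 0,"dz": 0,"spin": 0},{"dx": 0,"dy": 0,"dz": 0,"spin": 0},{"dx": 0,"dy": 0,"dz": 0,"spin": 0},{"dx": 0,"dy": 0,"dz": 0,"spin": 0},{"dx": 0,"dy": 0,"dz": 0,"spin": 0},{"dx": 0,"dy": 0,"dz": 0,"spin": 0},{"dx": 0,"dy": 0,"dz": 0,"spin": 0}], "claw": 3.5, "squeeze": 15}}

```text
time: 3.8
ee_pos: [0.5029, 0.1751, 0.2049]
eef_rot: [0.706, 0.708, 0.0, -0.0]
ft_force: [-1.1, 0.3, 1.9]
width: 0.0416
grip_force: 15.0
```

```bash
python3 -c "
from h import *
to(.522,-.44,.15,0)"
```

```text
t 3.8 grasp [0.5029 0.1752 0.0409] yaw_y 0.12 zdir [ 0.e+00  2.e-04 -1.e+00] F [-1.1  0.3  1.9] w 0.0416 grip 15.0 -> d [-61.52   1.79 -10.93] spin 0.002
```

{"api": "move_arm", "payload": {"steps": [{"dx": 0,"dy": 0,"dz": -3,"spin": 0},{"dx": 0,"dy": 0,"dz": -4,"spin": 0},{"dx": 0,"dy": 0,"dz": -4,"spin": 0},{"dx": -3,"dy": 0.2,"dz": 0,"spin": 0},{"dx": -4.5,"dy": 0.2,"dz": 0,"spin": 0},{"dx": -4.5,"dy": 0.2,"dz": 0,"spin": 0},{"dx": -4.5,"dy": 0.2,"dz": 0,"spin": 0},{"dx": -4.5,"dy": 0.2,"dz": 0,"spin": 0},{"dx": -4.5,"dy": 0.2,"dz": 0,"spin": 0},{"dx": -4.5,"dy": 0.2,"dz": 0,"spin": 0},{"dx": -4.5,"dy": 0.2,"dz": 0,"spin": 0},{"dx": -4.5,"dy": 0.2,"dz": 0,"spin": 0}]}}

```text
time: 5.0
ee_pos: [0.5214, -0.2166, 0.3147]
eef_rot: [0.706, 0.708, 0.0, 0.0]
ft_force: [1.3, -0.0, -0.4]
width: 0.0416
grip_force: 15.0
```

{"api": "move_arm", "payload": {"steps": [{"dx": -4.5,"dy": 0,"dz": 0,"spin": 0},{"dx": -4.5,"dy": 0,"dz": 0,"spin": 0},{"dx": -4.5,"dy": 0,"dz": 0,"spin": 0},{"dx": -3.5,"dy": 0,"dz": 0,"spin": 0},{"dx": -0.5,"dy": 0,"dz": 0,"spin": 0},{"dx": 0,"dy": 0,"dz": 0,"spin": 0}]}}

```text
time: 5.6
ee_pos: [0.5213, -0.3911, 0.3142]
eef_rot: [0.707, 0.707, -0.0, -0.0]
ft_force: [0.9, -0.5, -0.7]
width: 0.0417
grip_force: 15.0
```

```bash
python3 w.py .519 -.438 .0 w2
```

```text
t 5.6 grasp [ 0.5211 -0.3911  0.1502] yaw_y -0.02 zdir [-1.1e-03 -2.0e-04 -1.0e+00] F [ 0.9 -0.5 -0.7] w 0.0417 grip 15.0 -> d [-4.69 -0.21 -4.98] spin -0.0
proj [282 254]
```

View pics/w2.png

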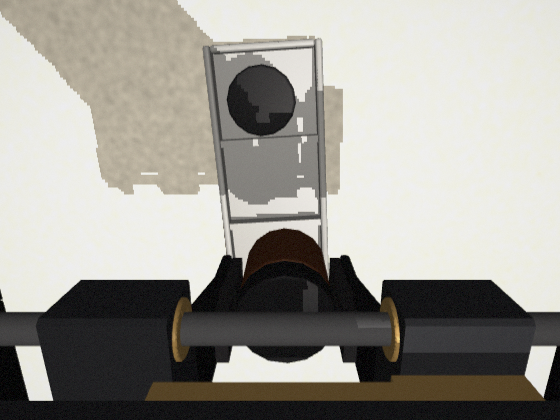

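The wrist view shows the jar in the gripper and the tray ahead. The far tray corners are at about (205,47) and (321,39), and the dividers run (222,141)–(320,135) and (231,220)–(323,215).

```bash
python3 -c "
from h import *
c=imaging.camera('wrist')
for p in [(205,47),(321,39),(222,141),(320,135),(231,220),(323,215)]: print(p,(plane(c,p,.018)*1000).round(1))
to(.519,-.438,.0475,0)"
```

```text
(205, 47) [ 467.5 -275.2   18. ]
(321, 39) [ 546.2 -270.    18. ]
(222, 141) [ 476.  -338.4   18. ]
(320, 135) [ 547.5 -333.9   18. ]
(231, 220) [ 480.  -399.4   18. ]
(323, 215) [ 551.7 -395.1   18. ]
t 5.7 grasp [ 0.5224 -0.3886  0.1503] yaw_y 0.18 zdir [-2.0e-04  1.1e-03 -1.0e+00] F [-0.2  0.8 -1. ] w 0.0416 grip 15.0 -> d [-4.95 -0.35 10.28] spin 0.003
```

{"api": "move_arm", "payload": {"steps": [{"dx": -3,"dy": -0.2,"dz": 0,"spin": 0},{"dx": -2,"dy": -0.2,"dz": 0,"spin": 0},{"dx": 0,"dy": 0,"dz": 3,"spin": 0},{"dx": 0,"dy": 0,"dz": 3.5,"spin": 0},{"dx": 0,"dy": 0,"dz": 2,"spin": 0},{"dx": 0,"dy": 0,"dz": 1.2,"spin": 0},{"dx": 0,"dy": 0,"dz": 0.4,"spin": 0},{"dx": 0,"dy": 0,"dz": 0.2,"spin": 0},{"dx": 0,"dy": 0,"dz": 0,"spin": 0},{"dx": 0,"dy": 0,"dz": 0,"spin": 0}]}}

```text
time: 6.7
ee_pos: [0.5183, -0.4401, 0.2128]
eef_rot: [0.706, 0.708, 0.0, 0.001]
ft_force: [-0.4, 0.1, 0.5]
width: 0.0418
grip_force: 15.0
```

```bash
python3 -c "
from h import *
to(.518,-.438,.046,0)"
```

```text
t 6.7 grasp [ 0.5186 -0.4402  0.0488] yaw_y 0.12 zdir [ 1.4e-03 -8.0e-04 -1.0e+00] F [-0.4  0.1  0.5] w 0.0418 grip 15.0 -> d [ 0.22 -0.06  0.28] spin 0.002
```

{"api": "move_arm", "payload": {"steps": [{"dx": 0.1,"dy": 0,"dz": 0.2,"spin": 0},{"dx": 0,"dy": 0,"dz": 0.1,"spin": 0},{"dx": 0,"dy": 0,"dz": 0,"spin": 0}]}}

```text
time: 7.0
ee_pos: [0.5182, -0.439, 0.2099]
eef_rot: [0.706, 0.708, 0.0, 0.0]
ft_force: [-1.9, 2.8, 8.3]
width: 0.0414
grip_force: 15.0
```

{"api": "move_arm", "payload": {"steps": [{"dx": 0,"dy": 0,"dz": 0,"spin": 0},{"dx": 0,"dy": 0,"dz": 0,"spin": 0},{"dx": 0,"dy": 0,"dz": 0,"spin": 0},{"dx": 0,"dy": 0,"dz": 0,"spin": 0},{"dx": 0,"dy": 0,"dz": 0,"spin": 0},{"dx": 0,"dy": 0,"dz": -2,"spin": 0},{"dx": 0,"dy": 0,"dz": -4,"spin": 0},{"dx": 0,"dy": 0,"dz": -4.5,"spin": 0}], "claw": 6.5}}

```text
time: 7.8
ee_pos: [0.5178, -0.4385, 0.3137]
eef_rot: [0.706, 0.708, -0.0, -0.001]
ft_force: [1.3, -0.3, 2.1]
width: 0.0651
grip_force: 0.0
```

```bash
python3 -c "
from h import *
to(.4379,.0496,.15,0)
c=imaging.camera('side'); cv2.imwrite('pics/s1.png',c['img'][:,:,::-1])"
```

```text
t 7.8 grasp [ 0.5174 -0.4383  0.1497] yaw_y 0.11 zdir [-0.0023  0.0014 -1.    ] F [ 1.3 -0.3  2.1] w 0.0651 grip 0.0 -> d [48.8  -7.86  0.05] spin 0.002
```

View pics/s1.png

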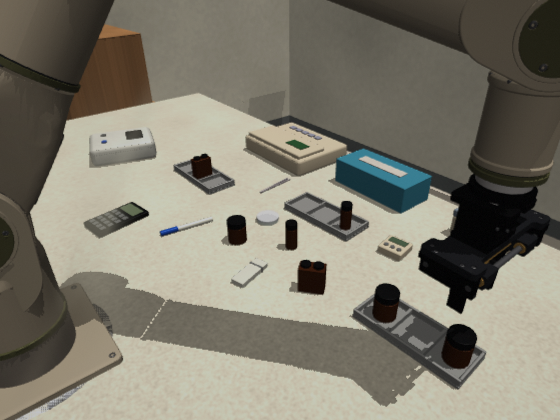

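The side view shows the jar standing upright in the outer bay at (460,347). Going for the second jar.

{"api": "move_arm", "payload": {"steps": [{"dx": 3.3,"dy": -0.6,"dz": 0,"spin": 0},{"dx": 4.5,"dy": -0.7,"dz": 0,"spin": 0},{"dx": 4.5,"dy": -0.7,"dz": 0,"spin": 0},{"dx": 4.5,"dy": -0.7,"dz": 0,"spin": 0},{"dx": 4.5,"dy": -0.7,"dz": 0,"spin": 0},{"dx": 4.5,"dy": -0.7,"dz": 0,"spin": 0},{"dx": 4.5,"dy": -0.7,"dz": 0,"spin": 0},{"dx": 4.5,"dy": -0.7,"dz": 0,"spin": 0},{"dx": 4.5,"dy": -0.7,"dz": 0,"spin": 0},{"dx": 4.5,"dy": -0.7,"dz": 0,"spin": 0},{"dx": 4,"dy": -0.7,"dz": 0,"spin": 0},{"dx": 1,"dy": -0.3,"dz": 0,"spin": 0}], "claw": 8.7}}

```text
time: 9.05
ee_pos: [0.4372, 0.053, 0.3138]
eef_rot: [0.704, 0.71, 0.001, -0.0]
ft_force: [-0.5, -0.3, 0.1]
width: 0.0871
grip_force: 0.0
```

```bash
python3 -c "
from h import *
to(.4379,.0496,.041,0)"
```

```text
t 9.05 grasp [0.4373 0.0532 0.1498] yaw_y 0.43 zdir [ 3.0e-04  1.4e-03 -1.0e+00] F [-0.5 -0.3  0.1] w 0.0871 grip 0.0 -> d [-0.37  0.06 10.88] spin 0.007
```

{"api": "move_arm", "payload": {"steps": [{"dx": -0.3,"dy": 0,"dz": 2,"spin": 0},{"dx": 0,"dy": 0,"dz": 4,"spin": 0},{"dx": 0,"dy": 0,"dz": 3,"spin": 0},{"dx": 0,"dy": 0,"dz": 1.9,"spin": 0},{"dx": 0,"dy": 0,"dz": 0,"spin": 0},{"dx": 0,"dy": 0,"dz": 0,"spin": 0}]}}

```text
time: 9.65
ee_pos: [0.4384, 0.0455, 0.2052]
eef_rot: [0.707, 0.708, -0.0, 0.0]
ft_force: [0.1, -0.3, 0.6]
width: 0.0868
grip_force: 0.0
```

{"api": "move_arm", "payload": {"steps": [{"dx": 0,"dy": 0,"dz": 0,"spin": 0},{"dx": 0,"dy": 0,"dz": 0,"spin": 0},{"dx": 0,"dy": 0,"dz": 0,"spin": 0},{"dx": 0,"dy": 0,"dz": 0,"spin": 0},{"dx": 0,"dy": 0,"dz": 0,"spin": 0},{"dx": 0,"dy": 0,"dz": 0,"spin": 0},{"dx": 0,"dy": 0,"dz": 0,"spin": 0},{"dx": 0,"dy": 0,"dz": 0,"spin": 0}], "claw": 3.5}}

```text
time: 10.45
ee_pos: [0.4381, 0.046, 0.2047]
eef_rot: [0.706, 0.708, -0.0, -0.0]
ft_force: [-0.7, -0.1, 0.8]
width: 0.0415
grip_force: 15.0
```

```bash
python3 -c "
from h import *
to(.514,-.373,.15,0)"
```

```text
t 10.45 grasp [0.438  0.046  0.0407] yaw_y 0.12 zdir [-2.e-04  0.e+00 -1.e+00] F [-0.7 -0.1  0.8] w 0.0415 grip 15.0 -> d [-41.91   7.51 -10.93] spin 0.002
```

{"api": "move_arm", "payload": {"steps": [{"dx": 0,"dy": 0,"dz": -3,"spin": 0},{"dx": 0,"dy": 0,"dz": -4,"spin": 0},{"dx": 0,"dy": 0,"dz": -4,"spin": 0},{"dx": -3,"dy": 0.6,"dz": 0,"spin": 0},{"dx": -4.5,"dy": 0.8,"dz": 0,"spin": 0},{"dx": -4.5,"dy": 0.8,"dz": 0,"spin": 0},{"dx": -4.5,"dy": 0.8,"dz": 0,"spin": 0},{"dx": -4.5,"dy": 0.8,"dz": 0,"spin": 0},{"dx": -4.5,"dy": 0.8,"dz": 0,"spin": 0},{"dx": -4.5,"dy": 0.8,"dz": 0,"spin": 0},{"dx": -4.5,"dy": 0.8,"dz": 0,"spin": 0},{"dx": -4.5,"dy": 0.8,"dz": 0,"spin": 0}]}}

```text
time: 11.65
ee_pos: [0.5092, -0.3454, 0.3141]
eef_rot: [0.706, 0.708, -0.0, -0.0]
ft_force: [0.4, -0.6, 0.0]
width: 0.0419
grip_force: 15.0
```

{"api": "move_arm", "payload": {"steps": [{"dx": -2.5,"dy": 0.3,"dz": 0,"spin": 0},{"dx": -0.7,"dy": 0,"dz": 0,"spin": 0},{"dx": 0,"dy": 0,"dz": 0,"spin": 0},{"dx": 0,"dy": 0,"dz": 0,"spin": 0}]}}

```text
time: 12.05
ee_pos: [0.5122, -0.3747, 0.3144]
eef_rot: [0.706, 0.708, 0.0, -0.0]
ft_force: [0.0, 1.2, -0.6]
width: 0.0414
grip_force: 15.0
```

```bash
python3 -c "
from h import *
to(.514,-.376,.046,0)
c=imaging.camera('scene'); cv2.imwrite('pics/c1.png',cv2.resize(c['img'][200:400,80:280],None,fx=3,fy=3)[:,:,::-1])"
```

```text
t 12.05 grasp [ 0.5122 -0.3745  0.1504] yaw_y 0.17 zdir [-3.0e-04  1.2e-03 -1.0e+00] F [ 0.   1.2 -0.6] w 0.0414 grip 15.0 -> d [-0.16  0.19 10.44] spin 0.003
```

View pics/c1.png

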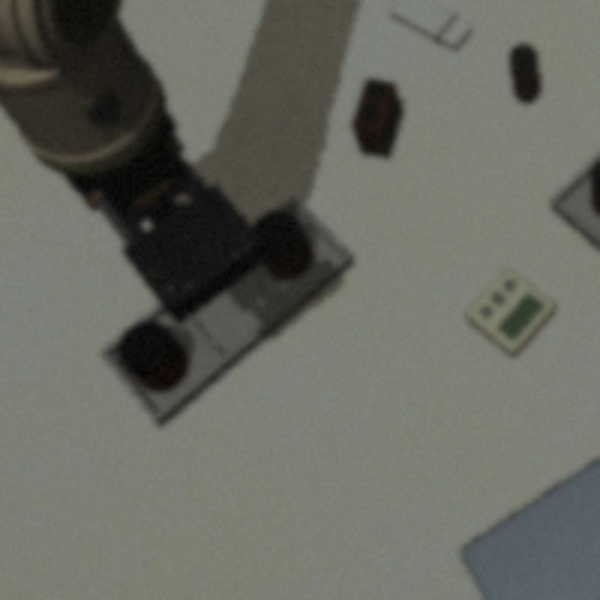

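The crop shows the first jar in the outer bay at (150,355) and the stored jar at (285,245), with the middle bay free beneath the gripper. Descending.

{"api": "move_arm", "payload": {"steps": [{"dx": -0.15,"dy": 0.2,"dz": 2,"spin": 0},{"dx": 0,"dy": 0,"dz": 3.5,"spin": 0},{"dx": 0,"dy": 0,"dz": 2.5,"spin": 0},{"dx": 0,"dy": 0,"dz": 1.4,"spin": 0},{"dx": 0,"dy": 0,"dz": 0.6,"spin": 0},{"dx": 0,"dy": 0,"dz": 0.3,"spin": 0},{"dx": 0,"dy": 0,"dz": 0.1,"spin": 0},{"dx": 0,"dy": 0,"dz": 0,"spin": 0},{"dx": 0,"dy": 0,"dz": 0,"spin": 0}]}}

```text
time: 13.0
ee_pos: [0.5141, -0.3776, 0.2115]
eef_rot: [0.706, 0.708, 0.0, 0.001]
ft_force: [0.1, 0.4, -0.9]
width: 0.0421
grip_force: 15.0
```

{"api": "move_arm", "payload": {"steps": [{"dx": 0.1,"dy": 0,"dz": 0.15,"spin": 0},{"dx": 0,"dy": 0,"dz": 0,"spin": 0}]}}

```text
time: 13.2
ee_pos: [0.5141, -0.3767, 0.2098]
eef_rot: [0.706, 0.708, 0.0, 0.001]
ft_force: [-0.3, -0.4, 2.3]
width: 0.0417
grip_force: 15.0
```

{"api": "move_arm", "payload": {"steps": [{"dx": 0,"dy": 0,"dz": 0,"spin": 0},{"dx": 0,"dy": 0,"dz": 0,"spin": 0},{"dx": 0,"dy": 0,"dz": 0,"spin": 0},{"dx": 0,"dy": 0,"dz": 0,"spin": 0},{"dx": 0,"dy": 0,"dz": 0,"spin": 0},{"dx": 0,"dy": 0,"dz": -2,"spin": 0},{"dx": 0,"dy": 0,"dz": -4,"spin": 0},{"dx": 0,"dy": 0,"dz": -4.5,"spin": 0}], "claw": 6.5}}

```text
time: 14.0
ee_pos: [0.5136, -0.376, 0.3144]
eef_rot: [0.706, 0.708, -0.0, -0.001]
ft_force: [0.5, 0.0, 0.3]
width: 0.0649
grip_force: 0.0
```

```bash
python3 -c "
from h import *
to(.5142,-.0477,.17,0)"
```

```text
t 14.0 grasp [ 0.5132 -0.3758  0.1504] yaw_y 0.1 zdir [-0.0024  0.0011 -1.    ] F [0.5 0.  0.3] w 0.0649 grip 0.0 -> d [32.82  0.15 -1.93] spin 0.002
```

Now to a viewpoint over the pack, to measure its yaw.

{"api": "move_arm", "payload": {"steps": [{"dx": 3,"dy": -0.9,"dz": -1,"spin": 0},{"dx": 4,"dy": -1.1,"dz": -1,"spin": 0},{"dx": 4,"dy": -1.1,"dz": -1,"spin": 0},{"dx": 4,"dy": -1.1,"dz": -1,"spin": 0},{"dx": 4,"dy": -1.1,"dz": -1,"spin": 0},{"dx": 1,"dy": -0.2,"dz": 0,"spin": 0},{"dx": 0,"dy": 0,"dz": 0,"spin": 0},{"dx": 0,"dy": 0,"dz": 0,"spin": 0}], "claw": 8.7}}

```text
time: 14.8
ee_pos: [0.4585, -0.1771, 0.3643]
eef_rot: [0.706, 0.708, 0.0, 0.0]
ft_force: [0.5, -0.1, -0.1]
width: 0.0871
grip_force: 0.0
```

```bash
python3 w.py .4582 -.1756 .055 w3
```

```text
t 14.8 grasp [ 0.4586 -0.177   0.2003] yaw_y 0.11 zdir [ 5.e-04  2.e-04 -1.e+00] F [ 0.5 -0.1 -0.1] w 0.0871 grip 0.0 -> d [ 0.14 -0.04  0.03] spin 0.002
proj [284 192]
```

View pics/w3.png

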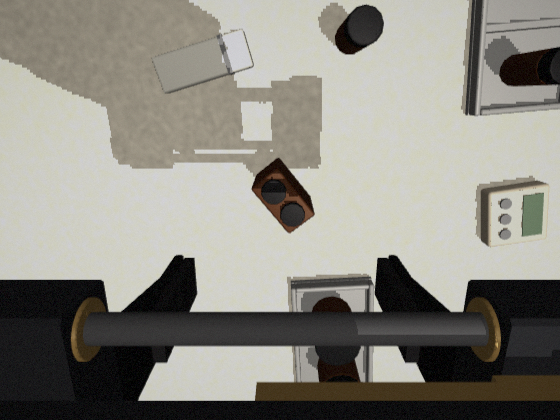

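The wrist view shows the pack with cap centres at about (272,191) and (292,214), its length running diagonally.

```bash
python3 -c "
from h import *
c=imaging.camera('wrist')
a,b=[plane(c,p,.061) for p in [(272,191),(292,214)]]
print(a.round(4),b.round(4),(a+b)/2,np.linalg.norm(a-b),np.degrees(np.arctan2(*(b-a)[[1,0]])))
m=(c['img'].max(2)<90)&(c['img'][...,2]<70); m=comp(m,(283,200))
y,x=np.nonzero(m); print(m.sum(),cv2.minAreaRect(np.array([plane(c,q,.055)[:2]*1000 for q in zip(x,y)],np.float32)))
to(.458,-.176,.041,-48)"
```

```text
[ 0.4487 -0.166   0.061 ] [ 0.4644 -0.1849  0.061 ] [ 0.45653837 -0.17545535  0.061     ] 0.02456228971526477 -50.13519992404308
2150 ((457.6412658691406, -170.9940948486328), (33.21774673461914, 54.365264892578125), 38.64832305908203)
t 14.9 grasp [ 0.4584 -0.1779  0.2001] yaw_y -0.0 zdir [-4.e-04 -7.e-04 -1.e+00] F [ 0.  -0.1 -0.1] w 0.0871 grip 0.0 -> d [ 0.2  -0.03 15.91] spin 0.838
```

{"api": "move_arm", "payload": {"steps": [{"dx": 0.2,"dy": -0.15,"dz": 1,"spin": 0.147},{"dx": 0,"dy": 0,"dz": 1,"spin": 0.147},{"dx": 0,"dy": 0,"dz": 1,"spin": 0.147},{"dx": 0,"dy": 0,"dz": 1,"spin": 0.147},{"dx": 0,"dy": 0,"dz": 1,"spin": 0.147},{"dx": 0,"dy": 0,"dz": 1,"spin": 0.147},{"dx": 0,"dy": 0,"dz": 0,"spin": 0}]}}

```text
time: 15.6
ee_pos: [0.4566, -0.1755, 0.303]
eef_rot: [0.942, 0.336, -0.002, 0.0]
ft_force: [0.0, 0.3, 0.4]
width: 0.0866
grip_force: 0.0
```

```bash
python3 -c "
from h import *
to(.457,-.1755,.041,-50.5)"
```

```text
t 15.6 grasp [ 0.4561 -0.1757  0.139 ] yaw_y -50.68 zdir [-0.0028 -0.0013 -1.    ] F [0.  0.3 0.4] w 0.0866 grip 0.0 -> d [0.11 0.05 9.8 ] spin -0.003
```

{"api": "move_arm", "payload": {"steps": [{"dx": 0,"dy": 0,"dz": 3,"spin": 0},{"dx": 0,"dy": 0,"dz": 3.5,"spin": 0},{"dx": 0,"dy": 0,"dz": 2.3,"spin": 0},{"dx": 0,"dy": 0,"dz": 1,"spin": 0},{"dx": 0,"dy": 0,"dz": 0,"spin": 0},{"dx": 0,"dy": 0,"dz": 0,"spin": 0}]}}

```text
time: 16.2
ee_pos: [0.4575, -0.1751, 0.2072]
eef_rot: [0.941, 0.339, 0.0, 0.0]
ft_force: [0.2, -0.5, 0.3]
width: 0.087
grip_force: 0.0
```

{"api": "move_arm", "payload": {"steps": [{"dx": 0,"dy": 0,"dz": 0,"spin": 0},{"dx": 0,"dy": 0,"dz": 0,"spin": 0},{"dx": 0,"dy": 0,"dz": 0,"spin": 0},{"dx": 0,"dy": 0,"dz": 0,"spin": 0},{"dx": 0,"dy": 0,"dz": 0,"spin": 0},{"dx": 0,"dy": 0,"dz": 0,"spin": 0},{"dx": 0,"dy": 0,"dz": 0,"spin": 0},{"dx": 0,"dy": 0,"dz": 0,"spin": 0}], "claw": 4.2}}

```text
time: 17.0
ee_pos: [0.4571, -0.1745, 0.2063]
eef_rot: [0.941, 0.339, 0.0, -0.0]
ft_force: [-0.0, 0.1, 2.6]
width: 0.0496
grip_force: 15.0
```

{"api": "move_arm", "payload": {"steps": [{"dx": 0,"dy": 0,"dz": -2,"spin": 0},{"dx": 0,"dy": 0,"dz": -4,"spin": 0},{"dx": 0,"dy": 0,"dz": -4,"spin": 0},{"dx": 0,"dy": 0,"dz": -2,"spin": -0.147},{"dx": 0,"dy": 0,"dz": 0,"spin": -0.147},{"dx": 0,"dy": 0,"dz": 0,"spin": -0.147},{"dx": 0,"dy": 0,"dz": 0,"spin": -0.147},{"dx": 0,"dy": 0,"dz": 0,"spin": -0.147},{"dx": 0,"dy": 0,"dz": 0,"spin": -0.147},{"dx": 0,"dy": 0,"dz": 0,"spin": -0.04},{"dx": 0,"dy": 0,"dz": 0,"spin": 0}]}}

```text
time: 18.1
ee_pos: [0.4568, -0.1746, 0.326]
eef_rot: [0.692, 0.722, -0.0, -0.0]
ft_force: [0.4, 0.7, -1.2]
width: 0.0502
grip_force: 15.0
```

```bash
python3 -c "
from h import *
to(.537,.24,.16,2)
cs=imaging.camera('scene'); 
for p in [(0,0)]: pass
cv2.imwrite('pics/c2.png',cv2.resize(cs['img'][110:240,290:430],None,fx=4,fy=4)[:,:,::-1])"
```

```text
t 18.1 grasp [ 0.4567 -0.1745  0.162 ] yaw_y 2.42 zdir [-5.e-04  2.e-04 -1.e+00] F [ 0.4  0.7 -1.2] w 0.0502 grip 15.0 -> d [41.08  9.77  0.2 ] spin 0.007
```

View pics/c2.png

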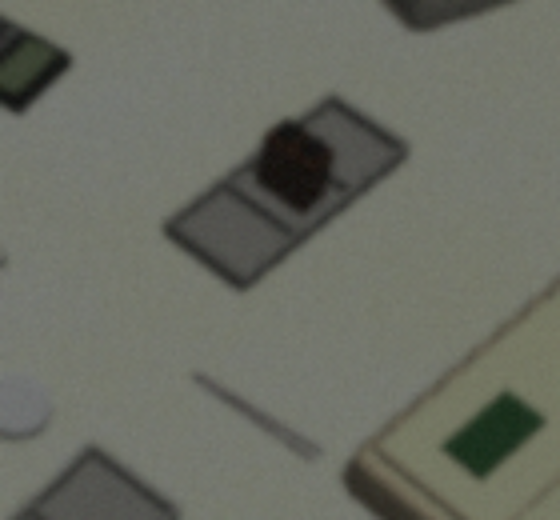

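The crop shows the pack tray with corners at about (165,228), (333,95), (408,150), (242,288), and the stored pack mid-tray. I'll aim for the near (−y) bay.

```bash
python3 -c "
from h import *
c=imaging.camera('scene')
P=[plane(c,(290+u/4,110+v/4),z) for u,v,z in [(165,228,.018),(333,95,.018),(408,150,.018),(242,288,.009)]]
print(np.round(P,4)[:,:2].tolist(),np.mean(P,0).round(4))
from scipy.spatial.transform import Rotation as Ro
s=telemetry.read_state();R=Ro.from_quat(s['eef_rot']).as_matrix()
w=imaging.camera('wrist');o=R.T@(-w['R'].T@w['t']-s['ee_pos']);Rc=R.T@w['R'].T
R1=Ro.from_quat([.706,.708,0,0]).as_matrix();p1=np.array([.5065,.1734,.3642])
for p in [(272,75),(368,73)]:
  d=R1@Rc@np.linalg.inv(w['camera_matrix'])@[p[0],p[1],1];q=p1+R1@o;print(q+d*(.018-q[2])/d[2])
"
```

```text
[[0.506, 0.2641], [0.4995, 0.4658], [0.5795, 0.464], [0.5816, 0.2709]] [0.5416 0.3662 0.0157]
[0.49583935 0.27206051 0.018     ]
[0.57445693 0.27388627 0.018     ]
```

{"api": "move_arm", "payload": {"steps": [{"dx": 3,"dy": 0.7,"dz": 0,"spin": 0},{"dx": 4,"dy": 1,"dz": 0,"spin": 0},{"dx": 4,"dy": 1,"dz": 0,"spin": 0},{"dx": 4,"dy": 1,"dz": 0,"spin": 0},{"dx": 4,"dy": 1,"dz": 0,"spin": 0},{"dx": 4,"dy": 1,"dz": 0,"spin": 0},{"dx": 4,"dy": 1,"dz": 0,"spin": 0},{"dx": 4,"dy": 1,"dz": 0,"spin": 0},{"dx": 4,"dy": 1,"dz": 0,"spin": 0},{"dx": 3,"dy": 0.7,"dz": 0,"spin": 0},{"dx": 0,"dy": 0,"dz": 0,"spin": 0},{"dx": 0,"dy": 0,"dz": 0,"spin": 0}]}}

```text
time: 19.45
ee_pos: [0.5349, 0.2095, 0.3258]
eef_rot: [0.692, 0.722, -0.001, 0.0]
ft_force: [-0.5, -0.8, -0.8]
width: 0.0498
grip_force: 15.0
```

```bash
python3 w.py .538 .3 .0 w4
```

```text
t 19.45 grasp [0.5348 0.2093 0.1618] yaw_y 2.43 zdir [-4.0e-04 -1.1e-03 -1.0e+00] F [-0.5 -0.8 -0.8] w 0.0498 grip 15.0 -> d [ 9.04  0.7  -3.83] spin 0.042
proj [293  84]
```

View pics/w4.png

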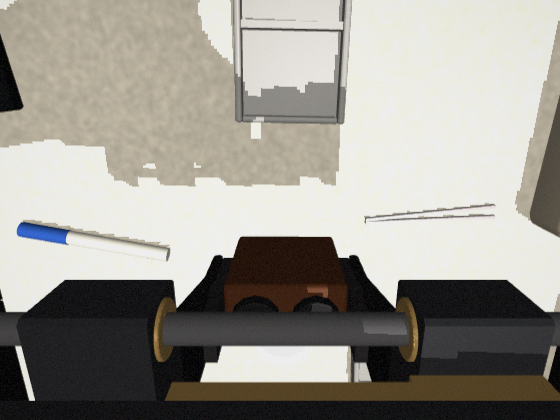

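The wrist view shows the pack upright in the gripper, the near tray edge from (237,120) to (344,122), and the first divider at (243,22)–(345,27).

```bash
python3 -c "
from h import *
c=imaging.camera('wrist')
for p in [(237,120),(344,122),(243,22),(345,27)]: print(plane(c,p,.018).round(4))
to(.536,.3,.046,2)
"
```

```text
[0.4966 0.2719 0.018 ]
[0.5769 0.2738 0.018 ]
[0.5007 0.3384 0.018 ]
[0.5718 0.3382 0.018 ]
t 19.55 grasp [0.535  0.2078 0.1621] yaw_y 2.3 zdir [-2.e-04 -6.e-04 -1.e+00] F [ 0.5 -0.4 -1. ] w 0.05 grip 15.0 -> d [ 9.22  0.47 11.61] spin 0.005
```

{"api": "move_arm", "payload": {"steps": [{"dx": 3,"dy": 0.2,"dz": 0,"spin": 0},{"dx": 4,"dy": 0.2,"dz": 0,"spin": 0},{"dx": 2.6,"dy": 0.1,"dz": 0,"spin": 0},{"dx": 0.2,"dy": 0,"dz": 3,"spin": 0},{"dx": 0,"dy": 0,"dz": 3,"spin": 0},{"dx": 0,"dy": 0,"dz": 1,"spin": 0},{"dx": 0,"dy": 0,"dz": 0,"spin": 0},{"dx": 0,"dy": 0,"dz": 0,"spin": 0}]}}

```text
time: 20.35
ee_pos: [0.5365, 0.3066, 0.2576]
eef_rot: [0.693, 0.721, 0.001, 0.0]
ft_force: [0.4, 0.0, -1.3]
width: 0.05
grip_force: 15.0
```

```bash
python3 -c "
from h import *
to(.536,.306,.0473,2)
"
```

```text
t 20.35 grasp [0.5367 0.3067 0.0936] yaw_y 2.33 zdir [ 1.3e-03  8.0e-04 -1.0e+00] F [ 0.4  0.  -1.3] w 0.05 grip 15.0 -> d [-0.08 -0.08  4.63] spin 0.006
```

{"api": "move_arm", "payload": {"steps": [{"dx": 0,"dy": 0,"dz": 2,"spin": 0},{"dx": 0,"dy": 0,"dz": 1.4,"spin": 0},{"dx": 0,"dy": 0,"dz": 0.7,"spin": 0},{"dx": 0,"dy": 0,"dz": 0.3,"spin": 0},{"dx": 0,"dy": 0,"dz": 0.2,"spin": 0},{"dx": 0,"dy": 0,"dz": 0,"spin": 0},{"dx": 0,"dy": 0,"dz": 0,"spin": 0}]}}

```text
time: 21.05
ee_pos: [0.5362, 0.3072, 0.2113]
eef_rot: [0.692, 0.722, 0.0, -0.0]
ft_force: [-3.3, -2.5, 6.1]
width: 0.0503
grip_force: 15.0
```

{"api": "move_arm", "payload": {"steps": [{"dx": 0,"dy": 0,"dz": 0,"spin": 0},{"dx": 0,"dy": 0,"dz": 0,"spin": 0},{"dx": 0,"dy": 0,"dz": 0,"spin": 0},{"dx": 0,"dy": 0,"dz": 0,"spin": 0},{"dx": 0,"dy": 0,"dz": 0,"spin": 0},{"dx": 0,"dy": 0,"dz": -2,"spin": 0},{"dx": 0,"dy": 0,"dz": -4,"spin": 0},{"dx": 0,"dy": 0,"dz": -4.5,"spin": 0},{"dx": -3,"dy": 0,"dz": 0,"spin": 0},{"dx": -4,"dy": 0,"dz": 0,"spin": 0}], "claw": 7.4}}

```text
time: 22.05
ee_pos: [0.5387, 0.2386, 0.3166]
eef_rot: [0.691, 0.723, 0.002, 0.0]
ft_force: [0.2, -1.8, -1.2]
width: 0.0738
grip_force: 0.0
```

```bash
python3 -c "
from h import *
to(.5142,-.0477,.15,2)
c=imaging.camera('side'); cv2.imwrite('pics/s2.png',cv2.resize(c['img'][120:260,130:400],None,fx=2.8,fy=2.8)[:,:,::-1])
"
```

```text
t 22.05 grasp [0.5391 0.2389 0.1526] yaw_y 2.63 zdir [ 0.0023  0.0022 -1.    ] F [ 0.2 -1.8 -1.2] w 0.0738 grip 0.0 -> d [-28.52  -3.8    0.19] spin 0.011
```

View pics/s2.png

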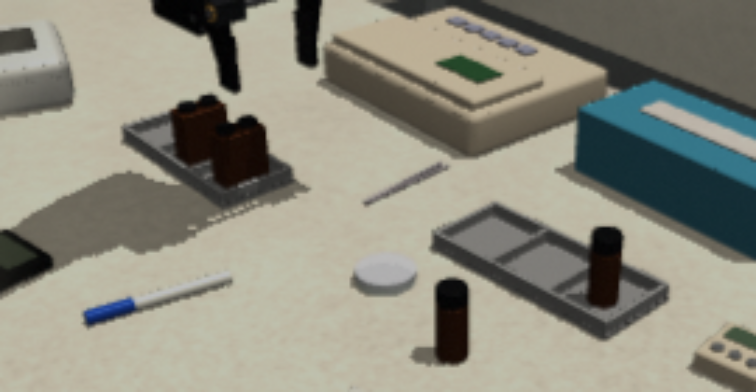

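The crop shows both packs upright in their bays at (200,130) and (240,150). Next the vial at (452,320).

{"api": "move_arm", "payload": {"steps": [{"dx": -3,"dy": -0.4,"dz": 0,"spin": 0},{"dx": -4.5,"dy": -0.6,"dz": 0,"spin": 0},{"dx": -4.5,"dy": -0.6,"dz": 0,"spin": 0},{"dx": -4.5,"dy": -0.6,"dz": 0,"spin": 0},{"dx": -4.5,"dy": -0.6,"dz": 0,"spin": 0},{"dx": -4.5,"dy": -0.6,"dz": 0,"spin": 0},{"dx": -2.5,"dy": -0.4,"dz": 0,"spin": 0},{"dx": -0.5,"dy": 0,"dz": 0,"spin": 0},{"dx": 0,"dy": 0,"dz": 0,"spin": 0},{"dx": 0,"dy": 0,"dz": 0,"spin": 0}]}}

```text
time: 23.1
ee_pos: [0.513, -0.0477, 0.3151]
eef_rot: [0.692, 0.722, 0.0, -0.0]
ft_force: [0.1, 0.2, 0.4]
width: 0.0737
grip_force: 0.0
```

```bash
python3 w.py .5142 -.0477 .065 w5; python3 -c "
from h import *
to(.5142,-.0477,.045,2)"
```

```text
t 23.1 grasp [ 0.513  -0.0477  0.1511] yaw_y 2.49 zdir [-1.e-04  4.e-04 -1.e+00] F [0.1 0.2 0.4] w 0.0737 grip 0.0 -> d [-0.01  0.12 -4.89] spin 0.043
proj [286 213]
t 23.15 grasp [ 0.513  -0.0475  0.1511] yaw_y 2.52 zdir [-2.e-04  3.e-04 -1.e+00] F [-0.7  0.3 -0.4] w 0.074 grip 0.0 -> d [-0.03  0.12 10.61] spin 0.009
```

View pics/w5.png

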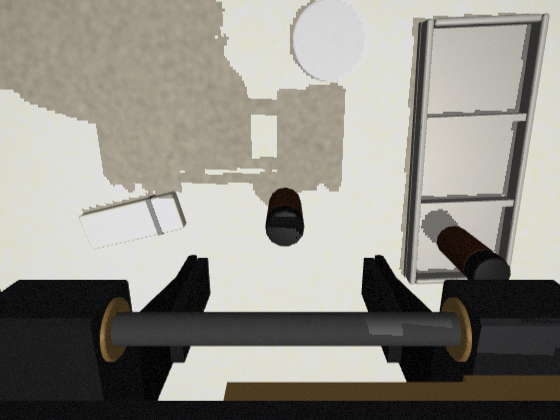

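The vial stands at (285,217), centred between the fingers. The vial tray is on the right: far rim (427,20)–(547,15), dividers (425,116)–(527,116) and (421,203)–(514,202), stored vial in the near bay.

```bash
python3 -c "
from h import *
c=imaging.camera('wrist')
for p in [(424,20),(547,15),(425,116),(527,116),(421,203),(514,202)]: print(plane(c,p,.018).round(4))
"
```

```text
[0.6004 0.0877 0.018 ]
[0.6817 0.0943 0.018 ]
[0.6109 0.0258 0.018 ]
[0.6841 0.0291 0.018 ]
[ 0.6181 -0.039   0.018 ]
[ 0.6896 -0.035   0.018 ]
```

{"api": "move_arm", "payload": {"steps": [{"dx": 0,"dy": 0.1,"dz": 2,"spin": 0},{"dx": 0,"dy": 0,"dz": 4,"spin": 0},{"dx": 0,"dy": 0,"dz": 3,"spin": 0},{"dx": 0,"dy": 0,"dz": 1.5,"spin": 0},{"dx": 0,"dy": 0,"dz": 0,"spin": 0},{"dx": 0,"dy": 0,"dz": 0,"spin": 0}]}}

```text
time: 23.8
ee_pos: [0.5144, -0.0488, 0.2112]
eef_rot: [0.692, 0.722, 0.0, 0.0]
ft_force: [0.5, -0.1, 0.3]
width: 0.0738
grip_force: 0.0
```

{"api": "move_arm", "payload": {"steps": [{"dx": 0,"dy": 0,"dz": 0,"spin": 0},{"dx": 0,"dy": 0,"dz": 0,"spin": 0},{"dx": 0,"dy": 0,"dz": 0,"spin": 0},{"dx": 0,"dy": 0,"dz": 0,"spin": 0},{"dx": 0,"dy": 0,"dz": 0,"spin": 0},{"dx": 0,"dy": 0,"dz": 0,"spin": 0},{"dx": 0,"dy": 0,"dz": 0,"spin": 0},{"dx": 0,"dy": 0,"dz": 0,"spin": 0}], "claw": 1.8}}

```text
time: 24.6
ee_pos: [0.5138, -0.049, 0.2102]
eef_rot: [0.692, 0.722, -0.0, -0.0]
ft_force: [-0.4, 0.6, 0.8]
width: 0.0257
grip_force: 15.0
```

```bash
python3 -c "
from h import *
to(.657,.053,.15,2)"
```

```text
t 24.6 grasp [ 0.5138 -0.049   0.0462] yaw_y 2.4 zdir [-1.e-04  1.e-04 -1.e+00] F [-0.4  0.6  0.8] w 0.0257 grip 15.0 -> d [  9.59  14.74 -10.38] spin 0.007
```

{"api": "move_arm", "payload": {"steps": [{"dx": 0,"dy": 0,"dz": -3,"spin": 0},{"dx": 0,"dy": 0,"dz": -4,"spin": 0},{"dx": 0,"dy": 0,"dz": -3,"spin": 0},{"dx": 1.5,"dy": 2.2,"dz": 0,"spin": 0},{"dx": 2.5,"dy": 3.4,"dz": 0,"spin": 0},{"dx": 2.5,"dy": 3.4,"dz": 0,"spin": 0},{"dx": 2.5,"dy": 3.4,"dz": 0,"spin": 0},{"dx": 1,"dy": 1.3,"dz": 0,"spin": 0},{"dx": 0,"dy": 0,"dz": 3,"spin": 0},{"dx": 0,"dy": 0,"dz": 2,"spin": 0},{"dx": 0,"dy": 0,"dz": 0,"spin": 0},{"dx": 0,"dy": 0,"dz": 0,"spin": 0}]}}

```text
time: 25.8
ee_pos: [0.6465, 0.0565, 0.2606]
eef_rot: [0.692, 0.722, -0.0, -0.0]
ft_force: [0.6, 0.1, 0.5]
width: 0.0255
grip_force: 15.0
```

```bash
python3 -c "
from h import *
to(.6465,.057,.0512,2)"
```

```text
t 25.8 grasp [0.6465 0.0565 0.0966] yaw_y 2.39 zdir [-3.e-04 -3.e-04 -1.e+00] F [0.6 0.1 0.5] w 0.0255 grip 15.0 -> d [0.05 0.01 4.54] spin 0.007
```

{"api": "move_arm", "payload": {"steps": [{"dx": 0,"dy": 0,"dz": 2,"spin": 0},{"dx": 0,"dy": 0,"dz": 1.4,"spin": 0},{"dx": 0,"dy": 0,"dz": 0.7,"spin": 0},{"dx": 0,"dy": 0,"dz": 0.3,"spin": 0},{"dx": 0,"dy": 0,"dz": 0.15,"spin": 0},{"dx": 0,"dy": 0,"dz": 0,"spin": 0},{"dx": 0,"dy": 0,"dz": 0,"spin": 0}]}}

```text
time: 26.5
ee_pos: [0.6467, 0.0566, 0.2153]
eef_rot: [0.692, 0.722, 0.0, 0.0]
ft_force: [-1.0, 0.3, 0.6]
width: 0.0256
grip_force: 15.0
```

{"api": "move_arm", "payload": {"steps": [{"dx": 0,"dy": 0,"dz": 0.05,"spin": 0},{"dx": 0,"dy": 0,"dz": 0,"spin": 0}]}}

```text
time: 26.7
ee_pos: [0.6467, 0.0566, 0.2152]
eef_rot: [0.692, 0.722, 0.0, 0.0]
ft_force: [-2.0, -0.3, 5.9]
width: 0.0254
grip_force: 15.0
```

{"api": "move_arm", "payload": {"steps": [{"dx": 0,"dy": 0,"dz": 0,"spin": 0},{"dx": 0,"dy": 0,"dz": 0,"spin": 0},{"dx": 0,"dy": 0,"dz": 0,"spin": 0},{"dx": 0,"dy": 0,"dz": 0,"spin": 0},{"dx": 0,"dy": 0,"dz": 0,"spin": 0},{"dx": 0,"dy": 0,"dz": -2,"spin": 0},{"dx": 0,"dy": 0,"dz": -4,"spin": 0},{"dx": 0,"dy": 0,"dz": -4,"spin": 0},{"dx": 0,"dy": 0,"dz": -4,"spin": 0},{"dx": 0,"dy": 0,"dz": -4,"spin": 0},{"dx": 0,"dy": 0,"dz": 0,"spin": 0}], "claw": 5}}

```text
time: 27.8
ee_pos: [0.6474, 0.056, 0.4003]
eef_rot: [0.692, 0.722, 0.004, 0.003]
ft_force: [0.4, 0.6, -0.7]
width: 0.0499
grip_force: 0.0
```

```bash
python3 -c "
from h import *
c=imaging.camera('side'); cv2.imwrite('pics/s3.png',c['img'][:,:,::-1])
print(telemetry.read_state()['time'])"
```

```text
27.85
```

View pics/s3.png

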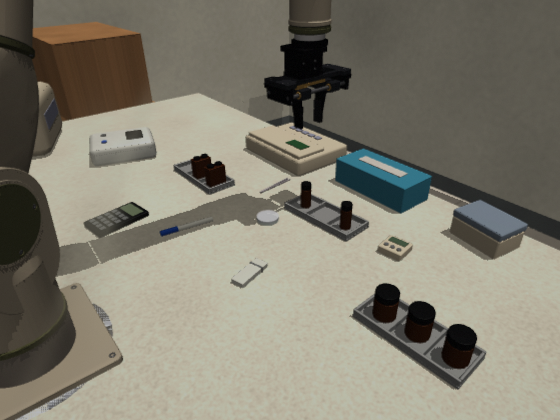

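The side view shows all seven containers upright, one to a bay: jars at (386,303), (420,322) and (459,346), vials at (306,195) and (346,215), packs at (201,166) and (215,174). The gripper is clear of everything.

```bash
python3 -c "
from bench import job
print(job.close_job())"
```

```text
the job is handed in; nothing more can be done
None
```

The job is handed in at 27.85 s of the 109 s: both jars, the vial and the pack stand upright in free bays of their own trays, and the last side view shows the three stored containers still standing in theirs.

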